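# Thread a length of square tube past a post into a stock bay

## Robot

A 7-joint arm with a two-finger parallel gripper is mounted at the origin on a cart in front of the work surface, level with it; the furniture and walls round the work are solid. World frame = base frame: x ahead of the robot, y to its left, z up, the work surface at z = 0. Lengths are in m, angles in degrees, forces in N, time in s.
With the tool pointing down it reaches from about 0.425 to 0.875 m from the base axis. Payload 4.7 kg.
Tool frame: the origin (TCP) lies midway between the tips of the shut fingers; the grasp point (between the pads) lies 19 mm behind it; z points along the fingers, y is the line along which they close (so a half turn about z gives the same grasp; the last joint's range is limited). The gripper opens to 87 mm and grips with 3 to 60 N. Pads are 19 mm wide; open, the fingers measure 117 mm over their backs; the gripper's body (75 mm by 190 mm) begins 51 mm behind the grasp point.
Start: joints at [-68.004, 18.392, -4.016, 83.108, 1.295, 78.541, -3.26], TCP at [0.235, 0.606, 0.199] pointing down, gripper open.
Joint ranges: [-163.93, 163.93], [-17.29, 119.83], [-79.2, 71.16], [3.27, 140.29], [-89.18, 269.18], [5.43, 117.66], [-154.24, 154.24]. Speed limits (degrees/s): [147.25, 147.25, 180, 180, 180, 180, 180].

## Interface

Orientations are given as [roll, pitch, yaw] about the fixed x, y, z axes, in that order (R = Rz(yaw) Ry(pitch) Rx(roll)).
In Python, from cell import env, viewer, boxes_of, masks_of gives the robot as it stands. The module is installed in compiled form; this text tells all that it offers.
- The arm moves only by the tool apply_moves, never from a script. Its argument "moves" is a list of rows, each a list of 7 numbers: the shift along the tool's x, y, z scaled (see below), then the turn, a rotation vector about the tool's x, y, z scaled (see below), then the opening, from 0 (shut) to 1 (fully open). A call has 1 to 20 rows; each row is the pose to reach, as a shift and turn from the pose commanded when the call began, along the tool's axes at that moment; what a row does not reach only later rows make up. The controller multiplies each number of a shift by 0.2 m and each number of a turn by 1.5 rad. A row lasts 1/10 s, in which the tool goes at most 50 mm and 8.59 degrees, less where a joint would pass 70% of its speed; a pose out of reach is approached as far as the arm can. A call with a number of a shift or a turn outside -1 to 1 is refused whole. A call with a gripper value outside its range is refused whole. The fingers move at their own pace and stop on an object; "grip_force" is the grip in N (left out, the last holds). Time passes only in rows, so rows that repeat a pose let the fingers close. It gives the time, the measured TCP pose, the force, the opening and the grip force at its end, in the units of the state.
- env.get_obs(): the state, without advancing time (a new reading comes with each control period).
- viewer.read_camera(name): name is "scene" or "side" or "wrist"; returns the picture (480x640x3 uint8, red, green, blue); there is no depth.
- viewer.get_calibration(name): a dict with "fov_y" (degrees; the focal length in pixels is half the picture's height over the tangent of half this angle, whatever the lens; pixels are square), "cx", "cy" (the principal point, pixels), "k1" (the pictures are not rectified: a ray, as slopes to the right and down, at radius r is drawn at 1 + k1 r^2 times it, then the intrinsics apply), "position" and "orientation" of the camera in the world. Camera axes: x right, y up, looking along -z (the intrinsics and any distortion apply to the point x, -y, -z); pixel columns grow to the right and rows downward; lengths in m; the calibration is good to about 2 mm. A picture is of the moment at which its call begins: read the wrist's pose just before it. get_calibration takes no time and is no camera call; for the wrist camera it gives the pose at the moment of the call.
- env.sign_off(): hands the job in; it is judged then, once.
Trained networks look in the newest picture that a camera, given by its name, has taken for a name from the list of things; names that differ only in an ending like _2 or _b are one class to them, and where a whole thing is asked for, a point or a joint stands for the part that bears it (a point fixed in the world has none). Each returns a list of dicts, best first, with "conf" (0 to 1); they miss things now and then, are a little off and sometimes report something else, mostly with a low value. They report only what shows in the picture. A call takes as long as a camera call. They do not tell look-alikes from the thing itself.
- boxes_of(camera, target): "location" ([column, row] in pixels, amid what is visible of it).
- masks_of(camera, target): "pixels" (480x640 bool, what is visible of it) and "location" ([column, row] in pixels, amid what is visible of it).
The state is a dict: "time_s": time; "qpos": joint angles; "joint_velocities": joint speeds; "effort": joint torques, N m; "tool_pos": TCP position; "tool_rot": TCP orientation; "force": force on the tool from outside, world axes, zero at the start; "wrist_torque": the same for the moment, N m; "grip_width": finger opening in m; "grasp_force": force on a finger pad.
Only numpy, scipy, OpenCV 4.12 (cv2) and the standard library are available. Lean on these libraries where they do the work, as an engineer would, in place of code of your own. Each camera call takes 0.05 s, during which the arm holds its last target. There are 200 camera calls.

## Task

Without gripping anything, gently push the length of square tube across the bench into the wooden bay: first work its right-hand end in behind the steel post while the left-hand end is still out on the bench, then swing the left-hand end in, until the whole tube lies flat against the bay's long back fence with its right-hand end behind the post. Only push it with the fingertips or the outside of the fingers: never grip or lift the tube or stand it on another side, and leave the small carton and the loose hex nut where they are.

Things in the scene. Friction and masses are not known exactly. Their poses are not given: they have to be found in the camera images.
- tube: Loose square aluminium tube with black end caps, 220 mm long, 30 x 30 mm section, closed ends, 0.3 to 0.52 kg, slides with friction. Origin: centre of its underside; y runs along it to the left-hand end, x away from the robot toward the fence, z up. Starts on the bench on the robot's side of the bay, left of the post, within 0.15 rad of parallel to the fence.
- end_right (a point): Centre of the tube's right-hand end face (tube frame 0, -110 mm, 15 mm up): the end that has to go behind the post. Axes as the tube's.
- end_left (a point): Centre of the tube's left-hand end face (tube frame 0, +110 mm, 15 mm up). Axes as the tube's.
- bay: Fixed wooden bay, open at the top and toward the robot, no floor. Origin on the bench at the back fence's face (plane x = 0); x points away from the robot into the fence, y along it to the left, z up. End blocks: inner faces at y = -125 and +135 mm, reaching from the fence to x = -45 mm, 20 mm thick. Fence 20 mm thick; all 45 mm high.
- post: Fixed upright round steel post, 20 mm diameter, 60 mm high, before the right part of the bay. Origin on its axis at the bench, axes parallel to the bay's; the axis is 72 mm in front of the fence's face, at bay y = -80 to -58 mm. The 62 mm gap behind it takes the tube's first 50 mm at up to about 0.55 rad; pushed straight in, the tube strikes the post or an end block.
- carton: Bystander: loose small brown cardboard carton, 58 x 64 x 46 mm, on the bench behind the fence. Origin at the centre of its underside.
- nut: Bystander: loose steel hex nut, 35 x 30 x 16 mm, near the front edge of the bench to the right of the work. Origin at the centre of its underside.
Not all that is in view belongs to the job. Several things look just like the post: the one meant starts farthest from the robot's base.

How it is judged:
By the outcome, as a careful person would: the job done as asked, in the order asked, and still so for the second after the job is handed in, with the robot touching nothing.
It also fails if it takes over 72 s, if anything falls off the work surface, if the arm or the gripper's body presses on something with over 40 N, if the wrist force passes 120 N, or if a joint passes its speed limit or range.

## Working session

There is one attempt and no reset: what is moved stays moved. The work goes in short steps, Python scripts to look and compute and a tool call to move; the robot and the scene stay as the last step left them, time stands still between calls to the robot, and variables do not carry over. Pictures are saved under pics/ and viewed, at most 10 in all, crops included, and the job is handed in when it is done.

Besides the shell and the picture viewer there is one more tool, called after ">>>" by a JSON object that holds its "api" and its "payload", one argument or row to a line. apply_moves: Moves the arm, as the interface text tells. Shifts and turns lie within -1 to 1; 1 stands for 0.2 m of shift or 1.5 rad of turn. Its arguments: {"type":"object","properties":{"moves":{"type":"array","items":{"type":"array","items":{"type":"number","minimum":-1,"maximum":1}}},"grip_force":{"type":"number"}},"required":["moves"]}

```bash
mkdir -p pics
cat > h.py <<'E'
import numpy as np, cv2
from scipy.spatial.transform import Rotation as R
from cell import env, viewer, boxes_of, masks_of
def cam(n):
    c=viewer.get_calibration(n); f=240/np.tan(np.radians(c['fov_y'])/2)
    o=np.array(c['orientation'],float)
    Rm=o if o.shape==(3,3) else (R.from_quat(o).as_matrix() if o.size==4 else R.from_euler('xyz',o,degrees=True).as_matrix())
    return c,f,Rm,np.array(c['position'])
def ray2plane(n,uv,z):
    c,f,Rm,p=cam(n); uv=np.atleast_2d(np.array(uv,float))
    d=(uv-[c['cx'],c['cy']])/f; s=d.copy()
    for _ in range(20): s=d/(1+c['k1']*(s**2).sum(1,keepdims=True))
    v=np.c_[s[:,0],-s[:,1],-np.ones(len(s))]@Rm.T
    return p+v*((z-p[2])/v[:,2])[:,None]
def proj(n,X):
    c,f,Rm,p=cam(n); q=(np.atleast_2d(X)-p)@Rm
    s=np.c_[q[:,0],-q[:,1]]/(-q[:,2:]); s=s*(1+c['k1']*(s**2).sum(1,keepdims=True))
    return s*f+[c['cx'],c['cy']]
def save(n,name):
    im=viewer.read_camera(n); cv2.imwrite('pics/'+name,im[:,:,::-1]); return im
E
python3 - <<'E'
from h import *
a=save('scene','s0.png'); b=save('side','d0.png')
cv2.imwrite('pics/both.png',cv2.resize(np.vstack([a,b])[:,:,::-1],(400,600)) )
for n in ('scene','side'):
    print(n,viewer.get_calibration(n))
    for t in ('tube','bay','post','carton','nut','end_right','end_left'):
        for d in boxes_of(n,t)[:5]: print(n,t,d, ray2plane(n,d['location'],0.015).round(3))
print(env.get_obs())
E
```

```text
scene {'fov_y': 53.1390113929365, 'cx': 317.4527624024819, 'cy': 232.84337382990284, 'k1': 0.032827194037399116, 'position': array([ 0.15873961, -0.44041792,  0.51488087]), 'orientation': array([ 56.79526814,   0.27593078, -33.59042878])}
scene tube {'location': [275.6, 258.2], 'conf': 0.55} [[0.473 0.17  0.015]]
scene bay {'location': [373.3, 233.3], 'conf': 0.6} [[0.666 0.137 0.015]]
scene post {'location': [366.0, 264.2], 'conf': 0.93} [[0.594 0.068 0.015]]
scene post {'location': [305.7, 306.6], 'conf': 0.67} [[0.45  0.035 0.015]]
scene carton {'location': [387.4, 216.2], 'conf': 0.69} [[0.729 0.169 0.015]]
scene carton {'location': [278.5, 368.4], 'conf': 0.62} [[ 0.355 -0.048  0.015]]
scene nut {'location': [277.8, 369.0], 'conf': 0.84} [[ 0.353 -0.048  0.015]]
scene end_right {'location': [270.7, 261.4], 'conf': 0.66} [[0.461 0.167 0.015]]
scene end_left {'location': [274.3, 262.2], 'conf': 0.89} [[0.465 0.161 0.015]]
side {'fov_y': 45.23288628988357, 'cx': 317.52214634851094, 'cy': 242.31882897320884, 'k1': -0.1000324561305233, 'position': array([0.42228677, 0.93063029, 0.495
[... 628 characters left out ...]
0.8, 'qpos': array([-68.00336727,  18.39016209,  -4.01780794,  83.10895287,
         1.29557117,  78.54100105,  -3.26056163]), 'joint_velocities': array([-0.00900504,  0.11493128,  0.01628519, -0.06854732, -0.10308332,
        0.0949428 , -0.00373527]), 'effort': array([ 6.43571857e-04, -4.91053748e+01, -4.02608821e-01, -3.12752330e+01,
       -6.35696459e-02,  3.35391902e-02,  6.43924338e-06]), 'tool_pos': array([0.23495598, 0.6060613 , 0.19859445]), 'tool_rot': array([1.79994942e+02, 2.85417078e-03, 1.58813367e+02]), 'force': array([ 0.33104353,  0.46503468, -0.41374182]), 'wrist_torque': array([-0.00793203, -0.03340749, -0.01404465]), 'grasp_force': 0.0, 'grip_width': 0.08684561630870005}
```

View pics/s0.png

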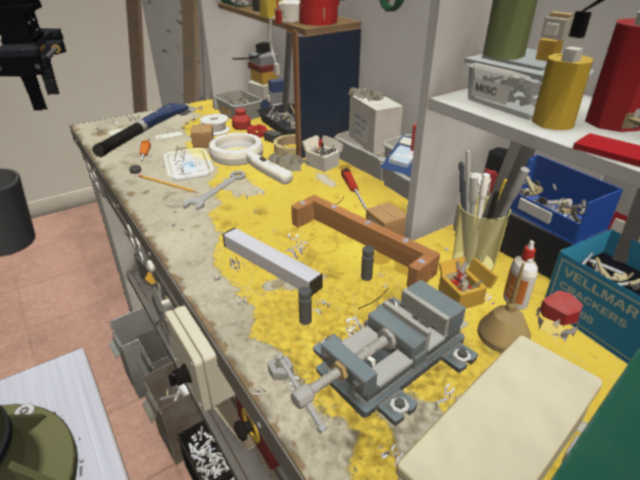

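View pics/d0.png

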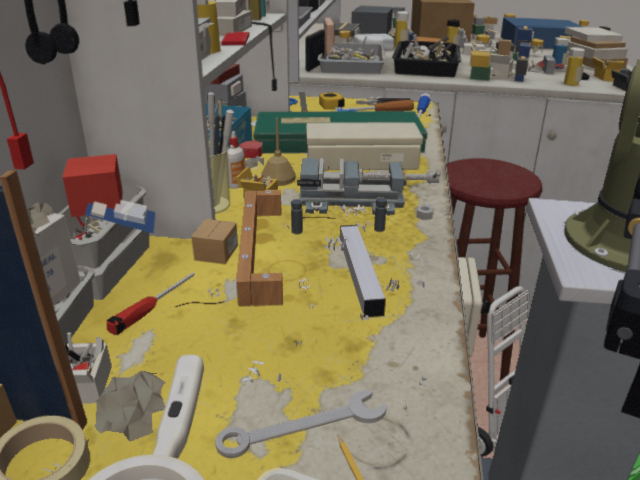

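The scene picture shows the tube from (225,235) to (320,285), the target post at (366,264), a look-alike at (305,306), and the bay running from (300,210) to (430,270). The side picture agrees: target post at (297,216), look-alike at (380,214). Next I'll fit box models to the masks in both views.

```bash
cat > fit.py <<'E'
from h import *
from scipy.optimize import minimize
def box(x0,x1,y0,y1,h): return np.array([[x,y,z] for x in(x0,x1) for y in(y0,y1) for z in(0,h)],float)
TUBE=[box(-.015,.015,-.11,.11,.03)]
BAY=[box(0,.02,-.145,.155,.045),box(-.045,0,-.145,-.125,.045),box(-.045,0,.135,.155,.045)]
t=np.linspace(0,2*np.pi,24,endpoint=False)
POST=[np.vstack([np.c_[.01*np.cos(t),.01*np.sin(t),0*t+z] for z in(0,.06)])]
def place(X,p):
    c,s=np.cos(p[2]),np.sin(p[2]); return X@np.array([[c,s,0],[-s,c,0],[0,0,1]])+[p[0],p[1],0]
def sil(n,model,p):
    m=np.zeros((480,640),np.uint8)
    for b in model: cv2.fillConvexPoly(m,np.round(cv2.convexHull(proj(n,place(b,p)).astype(np.float32))*16).astype(np.int32),255,cv2.LINE_AA,4)
    return m/255.
def fit(model,masks,p0,yaw=True,st=(.015,.015,.1)):
    blur={n:cv2.GaussianBlur(m.astype(float),(0,0),1.5) for n,m in masks.items()}
    def cost(q):
        p=[q[0],q[1],q[2] if yaw else 0]
        return sum(((cv2.GaussianBlur(sil(n,model,p),(0,0),1.5)-b)**2).sum() for n,b in blur.items())
    best=None; k=3 if yaw else 2
    x=np.array(p0[:k],float)
    for it in range(3):
        S=np.vstack([x]+[x+np.eye(k)[i]*st[i]/(it+1) for i in range(k)])
        r=minimize(cost,x,method='Nelder-Mead',options=dict(initial_simplex=S,xatol=1e-4,fatol=.1,maxiter=200)); x=r.x
    iou={n:round(float(np.minimum(sil(n,model,list(x)+[0]),masks[n]).sum()/np.maximum(sil(n,model,list(x)+[0]),masks[n]).sum()),3) for n in masks}
    return x,iou
def getmask(n,t,near=None):
    ds=masks_of(n,t)
    if near is not None: ds=sorted(ds,key=lambda d:np.hypot(*(np.array(d['location'])-near)))
    return ds[0]['pixels'] if ds else None
E
python3 - <<'E'
from fit import *
im={n:viewer.read_camera(n) for n in('scene','side')}
for t,mod,p0,yaw,near in(('tube',TUBE,(.47,.17,0),True,{}),('bay',BAY,(.65,.16,0),True,{}),('post',POST,(.59,.07,0),False,{'scene':(366,264),'side':(297,216)})):
    ms={n:getmask(n,t,near.get(n)) for n in im}
    ms={n:m for n,m in ms.items() if m is not None}
    print(t,*fit(mod,ms,p0,yaw))
    for n in ms: print(n,fit(mod,{n:ms[n]},p0,yaw), ms[n].sum(), [ (d['conf'],d['location']) for d in masks_of(n,t)])
E
```

```text
tube [0.46484259 0.17593276 0.25617613] {'scene': 0.85, 'side': 0.871}
scene (array([0.46406009, 0.17644304, 0.25622095]), {'scene': 0.851}) 2353 [(0.68, [273.0, 256.8])]
side (array([0.46528431, 0.17442453, 0.2605838 ]), {'side': 0.873}) 2138 [(0.77, [359.7, 275.5])]
bay [0.64367056 0.1329933  0.21251664] {'scene': 0.848, 'side': 0.919}
scene (array([0.64279203, 0.13338785, 0.20534604]), {'scene': 0.85}) 3985 [(0.75, [373.0, 236.0])]
side (array([0.64466705, 0.1305494 , 0.21422372]), {'side': 0.927}) 3422 [(0.81, [252.3, 264.5])]
post [0.58593423 0.05617496] {'scene': 0.85, 'side': 0.827}
scene (array([0.58472157, 0.05485837]), {'scene': 0.851}) 397 [(0.65, [306.3, 307.9]), (0.55, [368.9, 262.6])]
side (array([0.58650317, 0.05476933]), {'side': 0.833}) 383 [(0.87, [295.3, 218.3]), (0.58, [379.6, 215.9])]
```

The two cameras agree on the fit. In the bay frame the post sits at (-72.6, -63) mm, which matches its specification, and the tube centre is at (-166, 80) mm with a relative yaw of 0.044 rad. My plan has three steps:
1. Use the open fingers as a two-point pusher to turn and advance the tube.
2. Push axially on the left end.
3. Swing the left end in.

```bash
cat > plan.py <<'E'
from h import *
B=(.6437,.133,.2125)
def b2w(x,y): c,s=np.cos(B[2]),np.sin(B[2]); return B[0]+c*x-s*y, B[1]+s*x+c*y
def w2b(x,y): c,s=np.cos(B[2]),np.sin(B[2]); x-=B[0];y-=B[1]; return c*x+s*y,-s*x+c*y
def rows(wps,base=None):
    """wps: (bx,by,z,bay yaw rad of tool y-line,open). prints rows from the current pose"""
    o=env.get_obs(); p=o['tool_pos']; R0=R.from_euler('xyz',o['tool_rot'],degrees=True)
    print('now bay',np.round(w2b(p[0],p[1]),4),p[2].round(4),'yaw',round(o['tool_rot'][2],2),'t',o['time_s'],'F',o['force'].round(1))
    for bx,by,z,th,op in wps:
        x,y=b2w(bx,by); Rt=R.from_euler('xyz',[180,0,180+np.degrees(B[2]+th)],degrees=True)
        d=R0.inv().apply(np.array([x,y,z])-p)/.2; r=(R0.inv()*Rt).as_rotvec()/1.5
        print(np.r_[d,r,op].round(3).tolist(),' reach',round(np.hypot(x,y),3))
E
python3 - <<'E'
from plan import *
print(w2b(.4648,.1759))
rows([(-.216,.078,.12,.044,1)])
E
```

```text
(np.float64(-0.1658281548078422), np.float64(0.07966582123487045))
now bay [-0.2998  0.5487] 0.1986 yaw 158.82 t 1.5 F [0.  0.2 1.1]
[-1.644, -1.735, 0.393, 0.0, 0.0, -0.417, 1.0]  reach 0.447
```

>>> {"api": "apply_moves", "payload": {
  "moves": [
    [-0.14, -0.15, 0, 0, 0, -0.04, 1],
    [-0.28, -0.29, 0.03, 0, 0, -0.08, 1],
    [-0.42, -0.44, 0.06, 0, 0, -0.12, 1],
    [-0.56, -0.59, 0.1, 0, 0, -0.16, 1],
    [-0.7, -0.74, 0.15, 0, 0, -0.2, 1],
    [-0.82, -0.87, 0.2, 0, 0, -0.21, 1]
  ]
}}

```text
time_s: 2.1
tool_pos: [0.326, 0.3825, 0.1586]
tool_rot: [180.0, 0.0, 176.9]
force: [0.9, -0.0, -0.3]
grip_width: 0.0872
grasp_force: 0.0
```

Run:
```python
from plan import *
rows([(-.216,.078,.12,.044,1),(-.216,.078,.010,.044,1)])
```

```text
now bay [-0.258   0.3109] 0.1586 yaw 176.89 t 2.1 F [ 0.9 -0.  -0.3]
[-0.509, -1.068, 0.193, 0.0, 0.001, -0.207, 1.0]  reach 0.447
[-0.509, -1.068, 0.743, 0.0, 0.001, -0.207, 1.0]  reach 0.447
```

>>> {"api": "apply_moves", "payload": {
  "moves": [
    [-0.1, -0.2, 0.04, 0, 0, -0.04, 1],
    [-0.2, -0.4, 0.08, 0, 0, -0.08, 1],
    [-0.3, -0.6, 0.12, 0, 0, -0.12, 1],
    [-0.4, -0.8, 0.16, 0, 0, -0.16, 1],
    [-0.51, -1, 0.19, 0, 0, -0.207, 1],
    [-0.51, -1, 0.19, 0, 0, -0.207, 1]
  ]
}}

```text
time_s: 2.7
tool_pos: [0.418, 0.1728, 0.1202]
tool_rot: [-179.9, -0.0, -165.8]
force: [-0.1, -0.2, 0.3]
grip_width: 0.0874
grasp_force: 0.0
```

Run:
```python
from plan import *
rows([(-.216,.078,.12,.044,1),(-.216,.078,.010,.044,1)])
save('wrist','w1.png'); save('side','d1.png')
```

```text
now bay [-0.2123  0.0865] 0.1202 yaw -165.84 t 2.7 F [-0.1 -0.2  0.3]
[0.02, -0.042, 0.001, -0.001, -0.0, -0.006, 1.0]  reach 0.447
[0.02, -0.041, 0.551, -0.001, -0.0, -0.006, 1.0]  reach 0.447
```

View pics/w1.png

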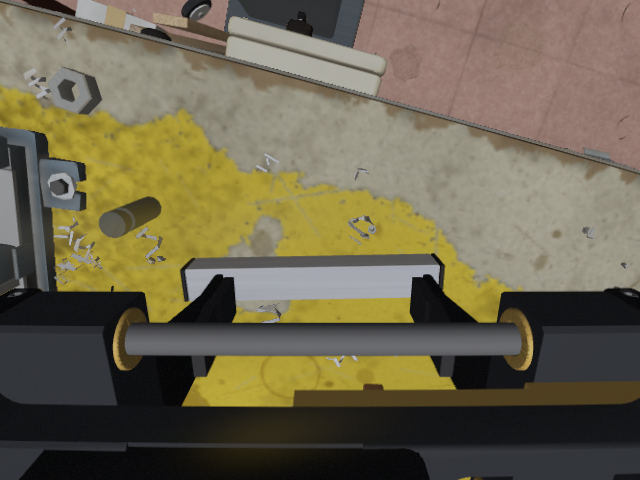

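The wrist view shows the tube between (185,265) and (440,275), the nut at (75,90) and the look-alike post at (118,220). The fingertips are above the bench, and I'll check where they'll come down.

Run:
```python
from fit import *
from plan import b2w
print('tube robot-side top edge', proj('wrist',place(np.array([[-.015,-.11,.03],[-.015,.11,.03]]),(.4648,.1759,.256))).round())
x,y=b2w(-.216,.078);o=env.get_obs();Rm=R.from_euler('xyz',o['tool_rot'],degrees=True).as_matrix()
t=np.array([x,y,.01]); print('landing fingers',proj('wrist',np.array([t+Rm[:,1]*.05,t-Rm[:,1]*.05,t+Rm[:,1]*.05-Rm[:,0]*.01])).round())
p=o['tool_pos']; print('tips now',proj('wrist',np.array([p+Rm[:,1]*.0436,p-Rm[:,1]*.0436])).round())
print('decoy', ray2plane('wrist',[118,222],.06))
```

```text
tube robot-side top edge [[172. 268.]
 [439. 267.]]
landing fingers [[366. 220.]
 [247. 220.]
 [365. 231.]]
tips now [[403. 276.]
 [246. 276.]]
decoy [[0.43785227 0.03362772 0.06      ]]
```

The landing spot is clear of the tube on the robot's side. I'll descend.

>>> {"api": "apply_moves", "payload": {
  "moves": [
    [0.03, -0.04, 0.15, 0, 0, 0, 1],
    [0.04, -0.04, 0.35, 0, 0, 0, 1],
    [0.04, -0.04, 0.5, 0, 0, 0, 1],
    [0.04, -0.04, 0.55, 0, 0, 0, 1],
    [0.04, -0.04, 0.55, 0, 0, 0, 1]
  ]
}}

```text
time_s: 3.3
tool_pos: [0.4089, 0.1703, 0.0097]
tool_rot: [-180.0, -0.1, -165.2]
force: [0.3, 0.5, -0.3]
grip_width: 0.0868
grasp_force: 0.0
```

Run:
```python
from plan import *
# pusher centre: tube centre offset -.025 along n
w=[]
for k in range(1,9):
    s=k/8; th=.06+.40*s; cx=-.166+.061*s; cy=.078
    n=np.array([np.cos(th),np.sin(th)])
    w.append((cx-.025*n[0],cy-.025*n[1],.010,th,1))
rows([(-.191,.078,.010,.06,1)]+w)
```

```text
now bay [-0.2216  0.0859] 0.0097 yaw -165.24 t 3.3 F [ 0.3  0.5 -0.3]
[-0.151, -0.047, -0.002, -0.0, -0.002, -0.01, 1.0]  reach 0.472
[-0.19, -0.062, -0.002, -0.0, -0.002, -0.043, 1.0]  reach 0.479
[-0.228, -0.07, -0.002, -0.0, -0.002, -0.077, 1.0]  reach 0.487
[-0.267, -0.078, -0.002, -0.0, -0.002, -0.11, 1.0]  reach 0.494
[-0.306, -0.086, -0.002, -0.0, -0.002, -0.143, 1.0]  reach 0.502
[-0.346, -0.093, -0.002, -0.0, -0.002, -0.177, 1.0]  reach 0.51
[-0.386, -0.101, -0.002, -0.0, -0.002, -0.21, 1.0]  reach 0.518
[-0.426, -0.109, -0.002, -0.0, -0.002, -0.243, 1.0]  reach 0.525
[-0.466, -0.116, -0.002, -0.0, -0.002, -0.277, 1.0]  reach 0.533
```

>>> {"api": "apply_moves", "payload": {
  "moves": [
    [-0.08, -0.03, 0, 0, 0, -0.01, 1],
    [-0.15, -0.047, 0, 0, 0, -0.01, 1],
    [-0.17, -0.055, 0, 0, 0, -0.027, 1],
    [-0.19, -0.062, 0, 0, 0, -0.043, 1],
    [-0.21, -0.066, 0, 0, 0, -0.06, 1],
    [-0.23, -0.07, 0, 0, 0, -0.077, 1],
    [-0.25, -0.074, 0, 0, 0, -0.094, 1],
    [-0.267, -0.078, 0, 0, 0, -0.11, 1],
    [-0.287, -0.082, 0, 0, 0, -0.127, 1],
    [-0.306, -0.086, 0, 0, 0, -0.143, 1],
    [-0.326, -0.09, 0, 0, 0, -0.16, 1],
    [-0.346, -0.093, 0, 0, 0, -0.177, 1]
  ]
}}

```text
time_s: 4.5
tool_pos: [0.4822, 0.1691, 0.0107]
tool_rot: [180.0, 0.0, -150.0]
force: [-0.3, 0.1, -0.0]
grip_width: 0.0871
grasp_force: 0.0
```

```bash
cat > see.py <<'E'
from fit import *
from plan import *
import sys
def see(p0,cams=('scene','side'),pic=None):
    ms={}
    for n in cams:
        im=viewer.read_camera(n); m=getmask(n,'tube')
        if pic and n=='side': cv2.imwrite('pics/'+pic,im[:,:,::-1])
        if m is not None: ms[n]=m
    x0=(*b2w(p0[0],p0[1]),p0[2]+B[2])
    for n in ms:
        p,i=fit(TUBE,{n:ms[n]},x0); print(n,np.round([*w2b(p[0],p[1]),p[2]-B[2]],4),i,ms[n].sum())
    if len(ms)>1:
        p,i=fit(TUBE,ms,x0); print('both',np.round([*w2b(p[0],p[1]),p[2]-B[2]],4),i)
E
python3 - <<'E'
from see import *
rows([]); see((-.125,.078,.31),pic='d2.png')
E
```

```text
now bay [-0.1503  0.0693] 0.0107 yaw -150.02 t 4.5 F [-0.3  0.1 -0. ]
scene [-0.1671  0.0805  0.0619] {'scene': 0.886} 2475
side [-0.165   0.0812  0.0504] {'side': 0.633} 1567
both [-0.1661  0.0809  0.0495] {'scene': 0.884, 'side': 0.633}
```

View pics/d2.png

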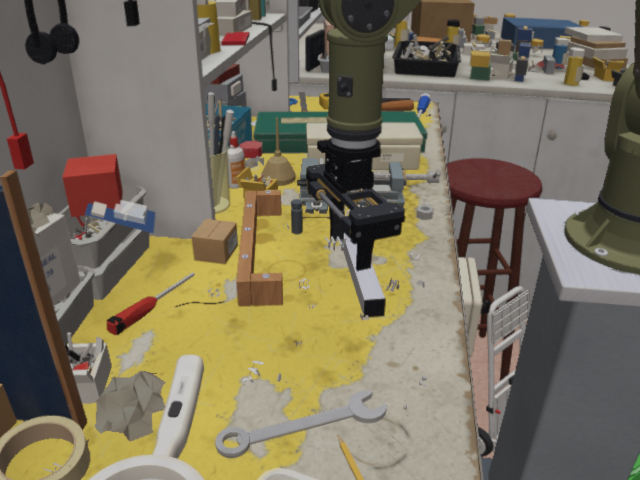

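In the side picture the tube hasn't moved: its left end is still at (372,305). The tool reads 10 mm above the bench and past the tube's front face. I'll take a close look before going on.

Run:
```python
from see import *
a=viewer.read_camera('scene'); w=viewer.read_camera('wrist'); s=viewer.read_camera('side')
c=cv2.resize(a[180:330,180:420],(480,300)); d=cv2.resize(s[180:330,280:440],(320,300))
im=np.zeros((600,800,3),np.uint8); im[:300,:480]=c; im[:300,480:]=d; im[300:,:400]=cv2.resize(w,(400,300))
cv2.imwrite('pics/c3.png',im[:,:,::-1]); print(env.get_obs()['tool_pos'],env.get_obs()['time_s'])
```

```text
[0.48158104 0.16899574 0.01047857] 4.85
```

View pics/c3.png

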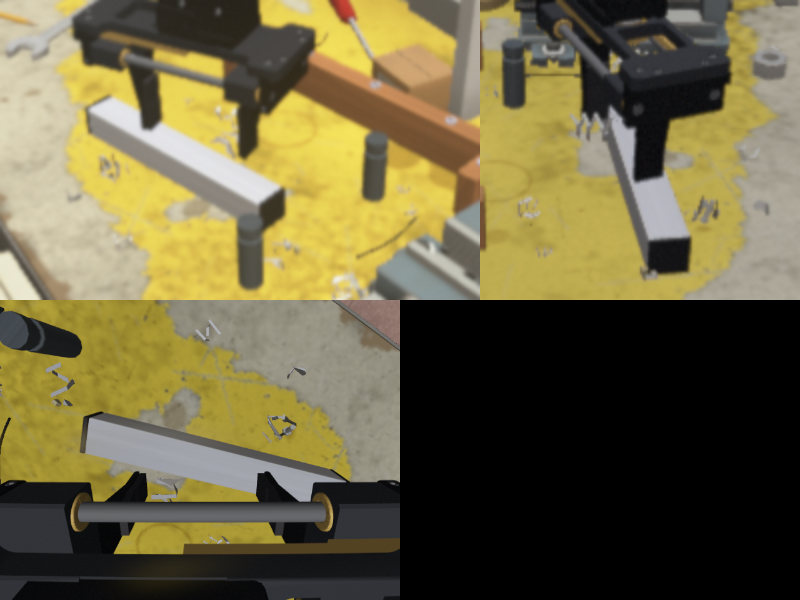

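The fingers pass over the top of the tube, so the open fingertips sit well above the TCP, which is defined for shut fingers. I'll triangulate the tip height.

Run:
```python
from see import *
o=env.get_obs();Rm=R.from_euler('xyz',o['tool_rot'],degrees=True).as_matrix();p=o['tool_pos']
for z in (.01,.02,.025,.03,.035,.04,.045,.05):
    print(z,'scene-left',ray2plane('scene',[255,244],z)[0,:2].round(3),'side-left',ray2plane('side',[364,269],z)[0,:2].round(3),'scene-right',ray2plane('scene',[303,258.5],z)[0,:2].round(3))
print('pred L,R',(p+Rm[:,1]*.05).round(3),(p-Rm[:,1]*.05).round(3))
```

```text
0.01 scene-left [0.466 0.237] side-left [0.459 0.174] scene-right [0.516 0.149]
0.02 scene-left [0.46  0.223] side-left [0.458 0.19 ] scene-right [0.509 0.137]
0.025 scene-left [0.457 0.217] side-left [0.458 0.197] scene-right [0.506 0.131]
0.03 scene-left [0.454 0.21 ] side-left [0.457 0.205] scene-right [0.502 0.125]
0.035 scene-left [0.451 0.203] side-left [0.457 0.213] scene-right [0.498 0.119]
0.04 scene-left [0.448 0.197] side-left [0.456 0.221] scene-right [0.495 0.114]
0.045 scene-left [0.445 0.19 ] side-left [0.456 0.229] scene-right [0.491 0.108]
0.05 scene-left [0.442 0.183] side-left [0.456 0.236] scene-right [0.488 0.102]
pred L,R [0.457 0.212 0.01 ] [0.506 0.126 0.01 ]
```

Fully open tips sit about 20 mm above the TCP. I'll raise the arm, back off, close to 0.4 opening so the tips come down to near the TCP, and redo the approach.

Run:
```python
from plan import *
rows([(-.1503,.0693,.06,.31,1),(-.220,.080,.06,.06,.4),(-.220,.080,.007,.06,.4)])
```

```text
now bay [-0.1509  0.0694] 0.0105 yaw -150.14 t 4.85 F [-0.2 -1.   0. ]
[-0.003, -0.001, -0.248, 0.0, -0.0, -0.001, 1.0]  reach 0.511
[0.313, 0.156, -0.248, 0.0, -0.0, 0.166, 0.4]  reach 0.444
[0.313, 0.156, 0.017, 0.0, -0.0, 0.166, 0.4]  reach 0.444
```

>>> {"api": "apply_moves", "payload": {
  "moves": [
    [0, 0, -0.15, 0, 0, 0, 1],
    [0, 0, -0.25, 0, 0, 0, 1],
    [0.15, 0.08, -0.25, 0, 0, 0.08, 0.4],
    [0.31, 0.156, -0.25, 0, 0, 0.166, 0.4],
    [0.31, 0.156, -0.25, 0, 0, 0.166, 0.4],
    [0.31, 0.156, -0.25, 0, 0, 0.166, 0.4],
    [0.31, 0.156, -0.12, 0, 0, 0.166, 0.4],
    [0.31, 0.156, -0.02, 0, 0, 0.166, 0.4],
    [0.31, 0.156, 0.017, 0, 0, 0.166, 0.4],
    [0.31, 0.156, 0.017, 0, 0, 0.166, 0.4]
  ]
}}

```text
time_s: 5.85
tool_pos: [0.4125, 0.1647, 0.0064]
tool_rot: [-179.9, -0.1, -164.4]
force: [0.1, -0.5, 0.7]
grip_width: 0.0367
grasp_force: 0.0
```

Run:
```python
from see import *
a=viewer.read_camera('scene'); s=viewer.read_camera('side')
c=cv2.resize(a[180:330,180:420],(480,300)); d=cv2.resize(s[180:330,280:440],(320,300))
im=np.hstack([c,d]); cv2.imwrite('pics/c4.png',im[:,:,::-1])
w=[]
for k in range(1,9):
    q=k/8; th=.06+.40*q; cx=-.166+.061*q; cy=.081
    n=np.array([np.cos(th),np.sin(th)]); u=np.array([-n[1],n[0]])
    t=np.array([cx,cy])-.025*n-.027*u
    w.append((t[0],t[1],.007,th,.4))
n=np.array([1,.06]);
rows([(-.191+.0016,.080-.027,.007,.06,.4)]+w)
print(env.get_obs()['grip_width'])
```

```text
now bay [-0.2181  0.0802] 0.0077 yaw -164.41 t 5.95 F [0.8 0.2 0.1]
[-0.135, -0.144, 0.004, -0.0, 0.001, -0.0, 0.4]  reach 0.47
[-0.181, -0.155, 0.004, -0.0, 0.001, -0.034, 0.4]  reach 0.479
[-0.226, -0.163, 0.004, -0.0, 0.001, -0.067, 0.4]  reach 0.488
[-0.271, -0.171, 0.004, -0.0, 0.001, -0.1, 0.4]  reach 0.497
[-0.317, -0.178, 0.004, -0.0, 0.001, -0.134, 0.4]  reach 0.506
[-0.363, -0.185, 0.004, -0.0, 0.001, -0.167, 0.4]  reach 0.516
[-0.409, -0.191, 0.004, -0.0, 0.001, -0.2, 0.4]  reach 0.525
[-0.456, -0.197, 0.004, -0.0, 0.001, -0.234, 0.4]  reach 0.534
[-0.502, -0.203, 0.004, -0.0, 0.001, -0.267, 0.4]  reach 0.543
0.03567532269942283
```

View pics/c4.png

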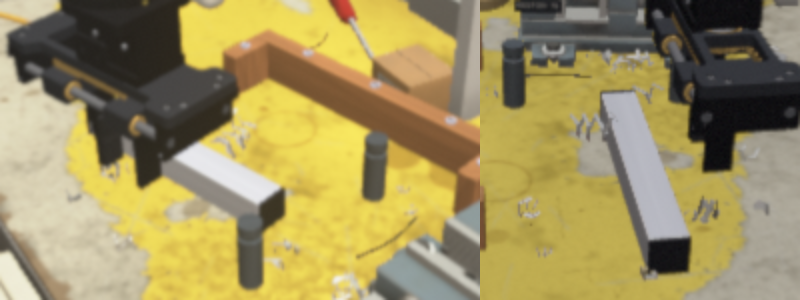

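The fingers are now down on the bench in front of the tube. I'll push and turn.

>>> {"api": "apply_moves", "payload": {
  "moves": [
    [-0.04, -0.08, 0, 0, 0, 0, 0.4],
    [-0.1, -0.144, 0, 0, 0, 0, 0.4],
    [-0.135, -0.144, 0, 0, 0, 0, 0.4],
    [-0.158, -0.15, 0, 0, 0, -0.017, 0.4],
    [-0.181, -0.155, 0, 0, 0, -0.034, 0.4],
    [-0.203, -0.159, 0, 0, 0, -0.05, 0.4],
    [-0.226, -0.163, 0, 0, 0, -0.067, 0.4],
    [-0.249, -0.167, 0, 0, 0, -0.083, 0.4],
    [-0.271, -0.171, 0, 0, 0, -0.1, 0.4],
    [-0.294, -0.175, 0, 0, 0, -0.117, 0.4],
    [-0.317, -0.178, 0, 0, 0, -0.134, 0.4]
  ]
}}

```text
time_s: 7.05
tool_pos: [0.4836, 0.1481, 0.0072]
tool_rot: [180.0, 0.0, -152.8]
force: [-1.6, -0.7, 1.1]
grip_width: 0.0346
grasp_force: 0.0
```

Run:
```python
from see import *
rows([]); see((-.135,.08,.26),pic='d5.png')
```

```text
now bay [-0.1534  0.0485] 0.0072 yaw -152.77 t 7.05 F [-1.6 -0.7  1.1]
scene [-0.1671  0.0797  0.0538] {'scene': 0.832} 2316
```

Run:
```python
from see import *
a=viewer.read_camera('scene'); s=viewer.read_camera('side'); w=viewer.read_camera('wrist')
c=cv2.resize(a[180:330,180:420],(480,300)); d=cv2.resize(s[180:330,280:440],(320,300))
im=np.zeros((600,800,3),np.uint8); im[:300]=np.hstack([c,d]); im[300:,:400]=cv2.resize(w,(400,300)); 
cv2.imwrite('pics/c6.png',im[:,:,::-1])
```

```text
(no output)
```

View pics/c6.png

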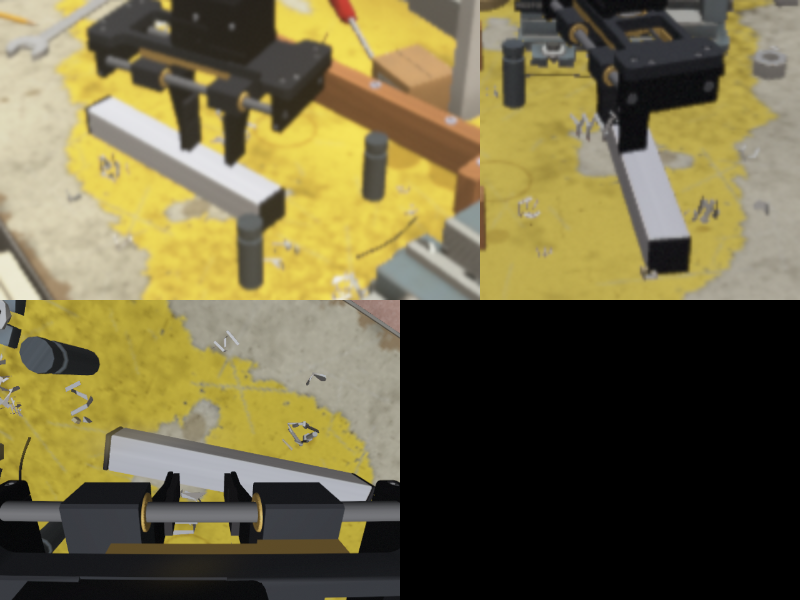

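The fingertips are still above the tube even when part closed, so the tips sit about 20 mm or more above the reported TCP height. I'll triangulate again, including from the picture taken in front of the tube.

Run:
```python
from see import *
o=env.get_obs();Rm=R.from_euler('xyz',o['tool_rot'],degrees=True).as_matrix();p=o['tool_pos']
for z in (.01,.02,.03,.04):
    print(z,'scL',ray2plane('scene',[275,254],z)[0,:2].round(3),'sdL',ray2plane('side',[357,255],z)[0,:2].round(3),'scR',ray2plane('scene',[297,261.5],z)[0,:2].round(3))
print('pred L,R',(p+Rm[:,1]*.025).round(3),(p-Rm[:,1]*.025).round(3))
print('c4 (front): tool .4125,.1647 side tip', [ray2plane('side',[399,265],z)[0].round(3) for z in(.006,.02,.03)])
print(o['force'],o['tool_pos'])
```

```text
0.01 scL [0.482 0.188] sdL [0.473 0.134] scR [0.503 0.147]
0.02 scL [0.475 0.176] sdL [0.472 0.15 ] scR [0.496 0.135]
0.03 scL [0.469 0.163] sdL [0.471 0.167] scR [0.489 0.124]
0.04 scL [0.462 0.151] sdL [0.47  0.183] scR [0.482 0.112]
pred L,R [0.471 0.17  0.007] [0.494 0.126 0.007]
c4 (front): tool .4125,.1647 side tip [array([0.405, 0.148, 0.006]), array([0.405, 0.17 , 0.02 ]), array([0.406, 0.186, 0.03 ])]
[ 0.75758603 -0.4827784   0.6351882 ] [0.48288675 0.14791779 0.00708097]
```

The tips are about 23 mm above the reported TCP at any opening, so I'll apply that offset: a TCP height of about -0.010 puts the tips at 12 mm.

Run:
```python
from plan import *
rows([(-.154,.0485,.04,.26,.4),(-.220,.078,.04,.06,.4),(-.220,.078,.007,.06,.4),(-.220,.078,-.010,.06,.4)])
```

```text
now bay [-0.154   0.0485] 0.0071 yaw -152.89 t 7.4 F [ 0.8 -0.5  0.6]
[-0.0, -0.0, -0.165, 0.0, -0.0, 0.0, 0.4]  reach 0.505
[0.281, 0.228, -0.164, 0.0, -0.0, 0.134, 0.4]  reach 0.443
[0.281, 0.227, 0.001, 0.0, -0.0, 0.134, 0.4]  reach 0.443
[0.281, 0.227, 0.086, 0.0, -0.0, 0.134, 0.4]  reach 0.443
```

>>> {"api": "apply_moves", "payload": {
  "moves": [
    [0, 0, -0.16, 0, 0, 0, 0.4],
    [0.14, 0.11, -0.16, 0, 0, 0.07, 0.4],
    [0.28, 0.227, -0.16, 0, 0, 0.134, 0.4],
    [0.28, 0.227, -0.08, 0, 0, 0.134, 0.4],
    [0.28, 0.227, 0, 0, 0, 0.134, 0.4],
    [0.28, 0.227, 0.03, 0, 0, 0.134, 0.4],
    [0.28, 0.227, 0.06, 0, 0, 0.134, 0.4],
    [0.28, 0.227, 0.085, 0, 0, 0.134, 0.4],
    [0.28, 0.227, 0.085, 0, 0, 0.134, 0.4]
  ]
}}

```text
time_s: 8.3
tool_pos: [0.4125, 0.1626, -0.0102]
tool_rot: [-180.0, -0.0, -164.4]
force: [1.0, 0.7, -0.1]
grip_width: 0.0346
grasp_force: 0.0
```

Run:
```python
from see import *
s=viewer.read_camera('side')
for z in(-.01,0,.005,.01,.02): print(z, proj('side',[[env.get_obs()['tool_pos'][0]-.006,env.get_obs()['tool_pos'][1]+.025,z]]).round())
cv2.imwrite('pics/d7.png',cv2.resize(s[200:300,340:460],(600,500))[:,:,::-1])
w=[]
for k in range(1,9):
    q=k/8; th=.06+.40*q; cx=-.166+.061*q; cy=.081
    n=np.array([np.cos(th),np.sin(th)]); u=np.array([-n[1],n[0]])
    t=np.array([cx,cy])-.025*n-.027*u
    w.append((t[0],t[1],-.010,th,.4))
rows([(-.1895,.053,-.010,.06,.4)]+w)
```

```text
-0.01 [[396. 287.]]
0 [[397. 282.]]
0.005 [[397. 279.]]
0.01 [[397. 277.]]
0.02 [[398. 271.]]
now bay [-0.2195  0.0778] -0.0099 yaw -164.42 t 8.35 F [ 0.5  0.9 -0.7]
[-0.142, -0.133, 0.001, -0.0, -0.0, -0.0, 0.4]  reach 0.47
[-0.188, -0.143, 0.0, -0.0, -0.0, -0.034, 0.4]  reach 0.479
[-0.233, -0.151, 0.0, -0.0, -0.0, -0.067, 0.4]  reach 0.488
[-0.279, -0.159, 0.0, -0.0, -0.0, -0.1, 0.4]  reach 0.497
[-0.325, -0.166, 0.0, -0.0, -0.0, -0.134, 0.4]  reach 0.506
[-0.371, -0.173, 0.0, -0.0, -0.0, -0.167, 0.4]  reach 0.516
[-0.417, -0.179, 0.0, -0.0, -0.0, -0.2, 0.4]  reach 0.525
[-0.463, -0.185, 0.0, -0.0, -0.0, -0.234, 0.4]  reach 0.534
[-0.51, -0.191, 0.0, -0.0, -0.0, -0.267, 0.4]  reach 0.543
```

View pics/d7.png

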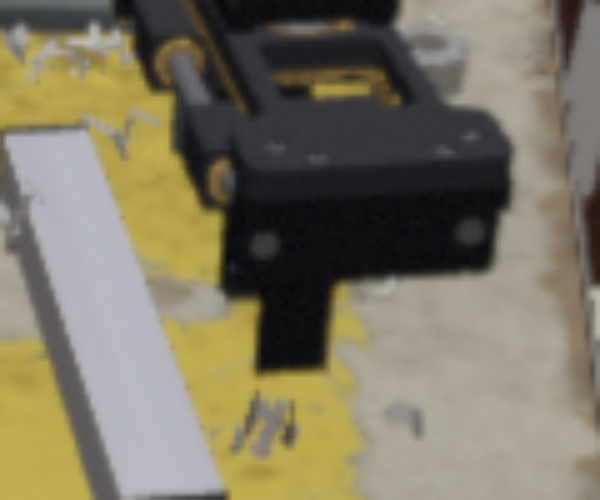

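The tip's lower edge is at about (398,274) in the side image, which puts it some 15 mm up and below the tube's top, in front of the tube. I'll push now.

>>> {"api": "apply_moves", "payload": {
  "moves": [
    [-0.04, -0.07, 0, 0, 0, 0, 0.4],
    [-0.1, -0.133, 0, 0, 0, 0, 0.4],
    [-0.142, -0.133, 0, 0, 0, 0, 0.4],
    [-0.165, -0.138, 0, 0, 0, -0.017, 0.4],
    [-0.188, -0.143, 0, 0, 0, -0.034, 0.4],
    [-0.21, -0.147, 0, 0, 0, -0.05, 0.4],
    [-0.233, -0.151, 0, 0, 0, -0.067, 0.4],
    [-0.256, -0.155, 0, 0, 0, -0.083, 0.4],
    [-0.279, -0.159, 0, 0, 0, -0.1, 0.4],
    [-0.302, -0.162, 0, 0, 0, -0.117, 0.4],
    [-0.325, -0.166, 0, 0, 0, -0.134, 0.4]
  ]
}}

```text
time_s: 9.45
tool_pos: [0.4847, 0.1485, -0.0099]
tool_rot: [-180.0, 0.0, -152.8]
force: [-2.2, -0.7, -0.5]
grip_width: 0.0348
grasp_force: 0.9
```

Run:
```python
from see import *
see((-.135,.08,.26))
w=[]
for k in range(4,9):
    q=k/8; th=.06+.40*q; cx=-.166+.061*q; cy=.081
    n=np.array([np.cos(th),np.sin(th)]); u=np.array([-n[1],n[0]])
    t=np.array([cx,cy])-.025*n-.027*u
    w.append((t[0],t[1],-.010,th,.4))
rows(w)
```

```text
scene [-0.136   0.0798  0.2626] {'scene': 0.693} 2002
side [-0.1324  0.0809  0.2615] {'side': 0.851} 2426
both [-0.1333  0.0812  0.2581] {'scene': 0.695, 'side': 0.852}
now bay [-0.1516  0.0487] -0.0095 yaw -152.9 t 9.65 F [ 0.  -0.1  1.2]
[0.006, 0.0, 0.002, -0.0, 0.001, 0.0, 0.4]  reach 0.506
[-0.038, -0.015, 0.003, -0.0, 0.001, -0.033, 0.4]  reach 0.516
[-0.082, -0.031, 0.003, -0.0, 0.001, -0.066, 0.4]  reach 0.525
[-0.126, -0.046, 0.003, -0.0, 0.001, -0.1, 0.4]  reach 0.534
[-0.171, -0.061, 0.003, -0.0, 0.001, -0.133, 0.4]  reach 0.543
```

The tube is following the plan, now at (-133, 81) mm and 0.26 rad. I'll continue.

>>> {"api": "apply_moves", "payload": {
  "moves": [
    [-0.016, -0.008, 0, 0, 0, -0.016, 0.4],
    [-0.038, -0.015, 0, 0, 0, -0.033, 0.4],
    [-0.06, -0.023, 0, 0, 0, -0.05, 0.4],
    [-0.082, -0.031, 0, 0, 0, -0.066, 0.4],
    [-0.104, -0.039, 0, 0, 0, -0.083, 0.4],
    [-0.126, -0.046, 0, 0, 0, -0.1, 0.4],
    [-0.149, -0.054, 0, 0, 0, -0.117, 0.4],
    [-0.171, -0.061, 0, 0, 0, -0.133, 0.4],
    [-0.171, -0.061, 0, 0, 0, -0.133, 0.4]
  ]
}}

```text
time_s: 10.55
tool_pos: [0.5216, 0.1532, -0.0098]
tool_rot: [-179.9, 0.1, -141.4]
force: [0.7, -0.3, -0.4]
grip_width: 0.0349
grasp_force: 0.0
```

Run:
```python
from see import *
see((-.105,.08,.46))
rows([])
```

```text
scene [-0.1036  0.0811  0.461 ] {'scene': 0.714} 2053
side [-0.1027  0.081   0.465 ] {'side': 0.931} 2960
both [-0.103   0.0813  0.4625] {'scene': 0.715, 'side': 0.93}
now bay [-0.1156  0.0457] -0.0095 yaw -141.47 t 10.75 F [ 0.3  0.3 -0. ]
```

The tube is staged at (-103, 81) mm and 0.46 rad, with 12 mm clearance behind the post line. I'll go round to the left end with the fingers shut for the axial push.

Run:
```python
from plan import *
th=.4625;n=np.array([np.cos(th),np.sin(th)]);u=np.array([-n[1],n[0]]);C=np.array([-.103,.0813])
T=np.array([-.1156,.0457])
f=lambda p,z,o:(p[0],p[1],z,th,o)
A=lambda d:C+(.11+.015+d)*u
rows([f(T-.02*n,-.01,.4),f(T-.02*n,.05,.2),f(A(.025),.05,0),f(A(.025),-.01,0),f(A(0),-.01,0),f(A(-.04),-.01,0),f(A(-.08),-.01,0)])
```

```text
now bay [-0.1156  0.0457] -0.0095 yaw -141.47 t 10.75 F [ 0.3  0.3 -0. ]
[0.1, -0.0, 0.002, -0.001, 0.001, -0.002, 0.4]  reach 0.525
[0.099, -0.0, -0.298, -0.001, 0.001, -0.002, 0.2]  reach 0.525
[-0.134, 0.881, -0.298, -0.001, 0.001, -0.002, 0.0]  reach 0.531
[-0.134, 0.882, 0.002, -0.001, 0.001, -0.002, 0.0]  reach 0.531
[-0.134, 0.757, 0.002, -0.001, 0.001, -0.002, 0.0]  reach 0.533
[-0.135, 0.557, 0.002, -0.001, 0.001, -0.002, 0.0]  reach 0.538
[-0.135, 0.357, 0.002, -0.001, 0.001, -0.002, 0.0]  reach 0.547
```

>>> {"api": "apply_moves", "payload": {
  "moves": [
    [0.1, 0, 0, 0, 0, 0, 0.4],
    [0.1, 0, -0.15, 0, 0, 0, 0.2],
    [0.1, 0, -0.3, 0, 0, 0, 0],
    [0.04, 0.22, -0.3, 0, 0, 0, 0],
    [-0.02, 0.44, -0.3, 0, 0, 0, 0],
    [-0.08, 0.66, -0.3, 0, 0, 0, 0],
    [-0.135, 0.88, -0.3, 0, 0, 0, 0],
    [-0.135, 0.88, -0.3, 0, 0, 0, 0],
    [-0.135, 0.88, -0.15, 0, 0, 0, 0],
    [-0.135, 0.88, -0.05, 0, 0, 0, 0],
    [-0.135, 0.88, 0, 0, 0, 0, 0],
    [-0.135, 0.82, 0, 0, 0, 0, 0],
    [-0.135, 0.76, 0, 0, 0, 0, 0]
  ]
}}

```text
time_s: 12.05
tool_pos: [0.4479, 0.2882, -0.0091]
tool_rot: [-180.0, 0.1, -141.4]
force: [0.9, -0.4, 1.0]
grip_width: 0.0002
grasp_force: 0.0
```

Run:
```python
from see import *
see((-.103,.08,.46))
print(env.get_obs()['grip_width'])
th=.4625;n=np.array([np.cos(th),np.sin(th)]);u=np.array([-n[1],n[0]]);C=np.array([-.103,.0813])
f=lambda p,z,o:(p[0],p[1],z,th,o)
A=lambda d:C+(.11+.015+d)*u
rows([f(A(0),-.01,0),f(A(-.04),-.01,0),f(A(-.08),-.01,0)])
```

```text
scene [-0.1046  0.0829  0.4554] {'scene': 0.865} 2484
side [-0.0989  0.0741  0.4227] {'side': 0.829} 2642
both [-0.1028  0.081   0.4485] {'scene': 0.859, 'side': 0.832}
0.0005722867070935298
now bay [-0.1586  0.1933] -0.0087 yaw -141.57 t 12.25 F [ 0.9 -0.7  0.1]
[0.001, -0.0, 0.006, -0.0, 0.001, -0.003, 0.0]  reach 0.533
[0.0, -0.2, 0.006, -0.0, 0.001, -0.003, 0.0]  reach 0.538
[-0.0, -0.4, 0.006, -0.0, 0.001, -0.003, 0.0]  reach 0.547
```

>>> {"api": "apply_moves", "payload": {
  "moves": [
    [0, -0.03, 0, 0, 0, 0, 0],
    [0, -0.06, 0, 0, 0, 0, 0],
    [0, -0.09, 0, 0, 0, 0, 0],
    [0, -0.12, 0, 0, 0, 0, 0],
    [0, -0.15, 0, 0, 0, 0, 0],
    [0, -0.18, 0, 0, 0, 0, 0],
    [0, -0.21, 0, 0, 0, 0, 0],
    [0, -0.23, 0, 0, 0, 0, 0]
  ]
}}

```text
time_s: 13.05
tool_pos: [0.4753, 0.2539, -0.0092]
tool_rot: [179.9, 0.1, -141.4]
force: [-3.7, 5.1, 4.9]
grip_width: 0.0005
grasp_force: 2.9
```

Run:
```python
from see import *
see((-.085,.045,.46)); rows([])
```

```text
scene [-0.0959  0.0657  0.4421] {'scene': 0.745} 2178
side [-0.0774  0.0295  0.3941] {'side': 0.753} 2119
both [-0.0859  0.0466  0.4405] {'scene': 0.734, 'side': 0.738}
now bay [-0.139   0.1527] -0.0097 yaw -141.45 t 13.25 F [-0.9  3.5  2. ]
```

>>> {"api": "apply_moves", "payload": {
  "moves": [
    [0, -0.03, 0, 0, 0, 0, 0],
    [0, -0.06, 0, 0, 0, 0, 0],
    [0, -0.09, 0, 0, 0, 0, 0],
    [0, -0.12, 0, 0, 0, 0, 0],
    [0, -0.15, 0, 0, 0, 0, 0],
    [0, -0.18, 0, 0, 0, 0, 0]
  ]
}}

```text
time_s: 13.85
tool_pos: [0.4971, 0.2254, -0.0097]
tool_rot: [179.9, -0.0, -141.4]
force: [-4.1, 4.0, 4.1]
grip_width: 0.0007
grasp_force: 2.7
```

Run:
```python
from see import *
see((-.07,.01,.44)); rows([])
```

```text
scene [-0.0714  0.0165  0.4509] {'scene': 0.739} 2240
side [-0.0634  0.0022  0.4201] {'side': 0.794} 2098
both [-0.0687  0.0129  0.4355] {'scene': 0.728, 'side': 0.787}
now bay [-0.1235  0.1196] -0.0101 yaw -141.47 t 14.05 F [-1.   0.9  0.1]
```

The right end is in behind the post at about (-21, -92) mm, with the left end still out on the bench. I'll push in a little more, then back off and go round to the front face.

>>> {"api": "apply_moves", "payload": {
  "moves": [
    [0, -0.025, 0, 0, 0, 0, 0],
    [0, -0.045, 0, 0, 0, 0, 0],
    [0, -0.045, 0, 0, 0, 0, 0],
    [0, 0.05, 0, 0, 0, 0, 0],
    [0, 0.15, 0, 0, 0, 0, 0]
  ]
}}

```text
time_s: 14.55
tool_pos: [0.4798, 0.2462, -0.0101]
tool_rot: [-179.9, -0.0, -141.6]
force: [0.0, -0.2, -1.4]
grip_width: 0.0003
grasp_force: 0.0
```

Run:
```python
from see import *
see((-.065,.0,.44),pic='d8.png')
th=.44;n=np.array([np.cos(th),np.sin(th)]);u=np.array([-n[1],n[0]]);C=np.array([-.065,.0])
f=lambda p,z,o,t=th:(p[0],p[1],z,t,o)
T=C+.055*u-.055*n
rows([f(C+.16*u,.05,.2),f(C+.16*u-.06*n,.05,.4),f(T,.05,.4),f(T,-.01,.4)])
```

```text
scene [-0.0677  0.0045  0.4556] {'scene': 0.747} 2297
side [-0.0655  0.0036  0.4386] {'side': 0.849} 2193
both [-0.0663  0.0048  0.4433] {'scene': 0.744, 'side': 0.846}
now bay [-0.1364  0.1461] -0.01 yaw -141.44 t 14.75 F [-0.6  0.2  0.7]
[-0.012, -0.014, -0.3, -0.001, -0.0, 0.014, 0.2]  reach 0.542
[0.288, -0.008, -0.3, -0.001, -0.0, 0.014, 0.4]  reach 0.483
[0.274, -0.533, -0.299, -0.001, -0.0, 0.014, 0.4]  reach 0.519
[0.274, -0.533, 0.001, -0.001, -0.0, 0.014, 0.4]  reach 0.519
```

>>> {"api": "apply_moves", "payload": {
  "moves": [
    [0, 0, -0.15, 0, 0, 0, 0.2],
    [0, -0.01, -0.3, 0, 0, 0, 0.4],
    [0.15, -0.01, -0.3, 0, 0, 0.01, 0.4],
    [0.28, -0.08, -0.3, 0, 0, 0.014, 0.4],
    [0.275, -0.31, -0.3, 0, 0, 0.014, 0.4],
    [0.275, -0.53, -0.3, 0, 0, 0.014, 0.4],
    [0.275, -0.53, -0.3, 0, 0, 0.014, 0.4],
    [0.275, -0.53, -0.15, 0, 0, 0.014, 0.4],
    [0.275, -0.53, -0.05, 0, 0, 0.014, 0.4],
    [0.275, -0.53, 0, 0, 0, 0.014, 0.4],
    [0.275, -0.53, 0, 0, 0, 0.014, 0.4]
  ]
}}

```text
time_s: 15.85
tool_pos: [0.501, 0.1296, -0.0112]
tool_rot: [180.0, -0.2, -142.7]
force: [-0.4, -0.2, 0.4]
grip_width: 0.0349
grasp_force: 0.0
```

Run:
```python
from see import *
see((-.066,.003,.44))
E=np.array([-.019,-.097]); w=[]
for th in np.linspace(.443,0.0,11):
    n=np.array([np.cos(th),np.sin(th)]);u=np.array([-n[1],n[0]])
    e=E+np.array([.004,0])*(1-th/.443); p=e+.165*u-.0255*n; w.append((p[0],p[1],-.010,th,.4))
    
rows(w)
```

```text
side [-0.0656  0.0028  0.4549] {'side': 0.907} 2357
now bay [-0.1378  0.0278] -0.0087 yaw -142.66 t 16.05 F [-0.6  0.7  0.6]
[-0.142, 0.007, 0.007, -0.001, 0.001, -0.003, 0.4]  reach 0.546
[-0.18, 0.011, 0.007, -0.0, 0.001, 0.027, 0.4]  reach 0.553
[-0.219, 0.014, 0.007, -0.0, 0.001, 0.056, 0.4]  reach 0.56
[-0.258, 0.015, 0.007, -0.0, 0.001, 0.086, 0.4]  reach 0.567
[-0.296, 0.014, 0.007, -0.0, 0.001, 0.116, 0.4]  reach 0.574
[-0.335, 0.011, 0.007, -0.0, 0.001, 0.145, 0.4]  reach 0.582
[-0.374, 0.007, 0.007, -0.0, 0.001, 0.175, 0.4]  reach 0.589
[-0.412, 0.002, 0.007, -0.0, 0.001, 0.204, 0.4]  reach 0.597
[-0.45, -0.006, 0.008, -0.0, 0.001, 0.234, 0.4]  reach 0.604
[-0.488, -0.015, 0.008, -0.0, 0.001, 0.263, 0.4]  reach 0.612
[-0.526, -0.025, 0.008, -0.0, 0.001, 0.293, 0.4]  reach 0.62
```

>>> {"api": "apply_moves", "payload": {
  "moves": [
    [-0.07, 0.005, 0, 0, 0, 0, 0.4],
    [-0.12, 0.007, 0, 0, 0, 0, 0.4],
    [-0.142, 0.007, 0, 0, 0, 0, 0.4],
    [-0.16, 0.009, 0, 0, 0, 0.013, 0.4],
    [-0.18, 0.011, 0, 0, 0, 0.027, 0.4],
    [-0.2, 0.012, 0, 0, 0, 0.042, 0.4],
    [-0.219, 0.014, 0, 0, 0, 0.056, 0.4],
    [-0.238, 0.014, 0, 0, 0, 0.071, 0.4],
    [-0.258, 0.015, 0, 0, 0, 0.086, 0.4],
    [-0.277, 0.014, 0, 0, 0, 0.101, 0.4],
    [-0.296, 0.014, 0, 0, 0, 0.116, 0.4],
    [-0.315, 0.012, 0, 0, 0, 0.13, 0.4],
    [-0.335, 0.011, 0, 0, 0, 0.145, 0.4]
  ]
}}

```text
time_s: 17.35
tool_pos: [0.5543, 0.1737, -0.0099]
tool_rot: [180.0, 0.0, -155.2]
force: [-2.0, -0.7, -0.6]
grip_width: 0.0348
grasp_force: 0.8
```

Run:
```python
from see import *
see((-.043,.01,.22))
E=np.array([-.019,-.097]); w=[]
for th in np.linspace(.443,0.0,11)[5:]:
    n=np.array([np.cos(th),np.sin(th)]);u=np.array([-n[1],n[0]])
    e=E+np.array([.004,0])*(1-th/.443); p=e+.165*u-.0255*n; w.append((p[0],p[1],-.010,th,.4))
rows(w)
```

```text
scene [-0.0414  0.0103  0.208 ] {'scene': 0.636} 1811
side [-0.0397  0.0096  0.2127] {'side': 0.89} 1897
both [-0.0403  0.0096  0.2069] {'scene': 0.635, 'side': 0.891}
now bay [-0.0782  0.0586] -0.0095 yaw -155.1 t 17.55 F [ 0.5 -0.3  0.4]
[-0.0, -0.001, 0.002, -0.0, 0.001, 0.0, 0.4]  reach 0.582
[-0.039, 0.003, 0.002, -0.0, 0.001, 0.03, 0.4]  reach 0.589
[-0.078, 0.006, 0.002, -0.0, 0.001, 0.059, 0.4]  reach 0.597
[-0.117, 0.007, 0.003, -0.0, 0.001, 0.089, 0.4]  reach 0.604
[-0.156, 0.007, 0.003, -0.0, 0.001, 0.118, 0.4]  reach 0.612
[-0.194, 0.005, 0.003, -0.0, 0.001, 0.148, 0.4]  reach 0.62
```

The swing is on track, and the left end will clear the block by about 12 mm. I'll finish the swing.

>>> {"api": "apply_moves", "payload": {
  "moves": [
    [-0.02, 0.002, 0, 0, 0, 0.015, 0.4],
    [-0.039, 0.003, 0, 0, 0, 0.03, 0.4],
    [-0.058, 0.005, 0, 0, 0, 0.045, 0.4],
    [-0.078, 0.006, 0, 0, 0, 0.059, 0.4],
    [-0.098, 0.006, 0, 0, 0, 0.074, 0.4],
    [-0.117, 0.007, 0, 0, 0, 0.089, 0.4],
    [-0.137, 0.007, 0, 0, 0, 0.104, 0.4],
    [-0.156, 0.007, 0, 0, 0, 0.118, 0.4],
    [-0.17, 0.006, 0, 0, 0, 0.13, 0.4],
    [-0.182, 0.005, 0, 0, 0, 0.14, 0.4],
    [-0.19, 0.005, 0, 0, 0, 0.146, 0.4]
  ]
}}

```text
time_s: 18.65
tool_pos: [0.588, 0.1906, -0.0099]
tool_rot: [180.0, -0.0, -167.7]
force: [-4.7, -0.1, 3.6]
grip_width: 0.0345
grasp_force: 2.6
```

Run:
```python
from see import *
see((-.017,.013,.0))
rows([(-.0385,.05,-.01,0,.4),(-.060,.04,-.01,0,.4),(-.0385,.02,-.01,0,.4)])
```

```text
scene [-0.0167  0.0147 -0.0227] {'scene': 0.639} 1655
side [-0.0103 -0.0416  0.0411] {'side': 0.208} 325
both [-0.0168  0.0122  0.0122] {'scene': 0.629, 'side': 0.175}
now bay [-0.0422  0.068 ] -0.0099 yaw -167.66 t 18.85 F [-3.7  0.2  3.2]
[-0.018, -0.09, 0.001, 0.0, 0.0, 0.002, 0.4]  reach 0.62
[0.09, -0.14, 0.001, 0.0, 0.0, 0.002, 0.4]  reach 0.598
[-0.018, -0.24, 0.001, 0.0, 0.0, 0.002, 0.4]  reach 0.619
```

>>> {"api": "apply_moves", "payload": {
  "moves": [
    [-0.004, 0, 0, 0, 0, 0.001, 0.4],
    [-0.008, 0, 0, 0, 0, 0.002, 0.4],
    [-0.012, 0, 0, 0, 0, 0.002, 0.4],
    [-0.016, 0, 0, 0, 0, 0.002, 0.4]
  ]
}}

```text
time_s: 19.25
tool_pos: [0.5886, 0.1908, -0.0099]
tool_rot: [180.0, -0.3, -167.9]
force: [-11.6, -1.7, 9.7]
grip_width: 0.0345
grasp_force: 5.8
```

Force rose to 12 N, so the tube is against the fence. I'll press once more nearer its centre, then retreat and look.

>>> {"api": "apply_moves", "payload": {
  "moves": [
    [0.04, 0, 0, 0, 0, 0, 0.4],
    [0.06, -0.06, 0, 0, 0, 0, 0.4],
    [0.06, -0.115, 0, 0, 0, 0, 0.4],
    [0.03, -0.115, 0, 0, 0, 0, 0.4],
    [0.01, -0.115, 0, 0, 0, 0, 0.4],
    [0.0, -0.115, 0, 0, 0, 0, 0.4],
    [0.0, -0.115, 0, 0, 0, 0, 0.4]
  ]
}}

```text
time_s: 19.95
tool_pos: [0.5937, 0.1663, -0.0104]
tool_rot: [-179.9, -0.4, -167.9]
force: [-7.3, -4.8, 6.3]
grip_width: 0.0351
grasp_force: 4.1
```

>>> {"api": "apply_moves", "payload": {
  "moves": [
    [0.05, 0, 0, 0, 0, 0, 0.4],
    [0.15, 0.1, 0, 0, 0, 0, 0.4],
    [0.2, 0.2, -0.15, 0, 0, 0, 0.4],
    [0.25, 0.4, -0.35, 0, 0, 0, 0.4],
    [0.3, 0.6, -0.5, 0, 0, 0, 0.4],
    [0.35, 0.8, -0.6, 0, 0, 0, 0.4],
    [0.4, 1, -0.7, 0, 0, 0, 0.4],
    [0.4, 1, -0.7, 0, 0, 0, 0.4]
  ]
}}

```text
time_s: 20.75
tool_pos: [0.4725, 0.3578, 0.1341]
tool_rot: [179.5, 0.3, -167.1]
force: [0.1, 0.8, -0.5]
grip_width: 0.0348
grasp_force: 0.0
```

Run:
```python
from see import *
see((-.016,.012,.0))
a=viewer.read_camera('scene'); s=viewer.read_camera('side')
c=cv2.resize(a[180:330,260:460],(400,300)); d=cv2.resize(s[170:320,200:400],(400,300))
cv2.imwrite('pics/c9.png',np.hstack([c,d])[:,:,::-1]); rows([])
```

```text
scene [-0.016   0.016  -0.0091] {'scene': 0.822} 2124
side [-0.0141 -0.0406  0.0082] {'side': 0.765} 1220
both [-0.0154  0.0139  0.0045] {'scene': 0.814, 'side': 0.672}
now bay [-0.1189  0.2429] 0.1294 yaw -167.99 t 21.05 F [0.2 0.1 0.2]
```

View pics/c9.png

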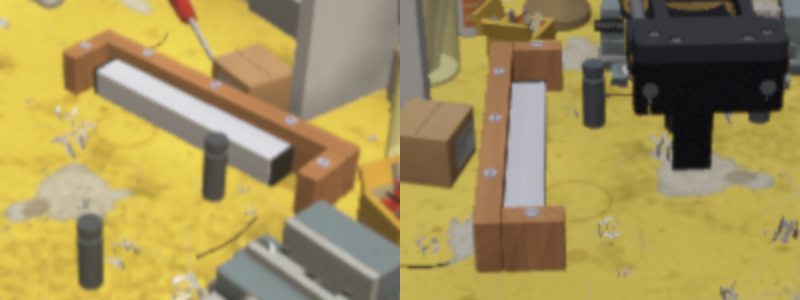

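The picture shows the tube lying flat along the fence. Its right end, at (285,165) in the scene crop, is past and behind the post at (215,165), and its left end is inside the left block. The carton is in place and the gripper is clear. Both presses stopped at the same depth with firm contact, so the tube is flush. I'll hand it in.

```bash
python3 -c "
from cell import env
print(env.sign_off())"
```

```text
the job is handed in; nothing more can be done
None
```

I've handed the job in at about 21 s on the robot clock: the tube lies flat against the back fence with its right-hand end behind the post, the right end having gone in first. It was only pushed, and the carton is still in place. I worked well clear of the nut but didn't check it at the end.

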